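# Index the wheel blank to the third stop and hold it

## Task

Squeeze the trigger of the pistol-grip air valve all the way to free the indexing head's brake, and let it spring fully back. Then grip the indexing head's knob and turn it clockwise (seen from above) by three clicks from where it stands, to the third stop and not past it, and finish still holding the knob there between the fingers. Leave the other things lying around them where they are.

Things in the scene. Friction and masses are not known exactly. Their poses are not given: they have to be found in the camera images.
- gun: Pistol-grip air valve lying on its side, bolted down on a dark steel plate 130 x 160 x 6 mm. Black ribbed grip 32 (x) x 100 (y) x 30 mm, centred at x 0, y -12, z 60 mm; aluminium barrel, diameter 34 mm, along x at y 55, z 60 mm, x -28 to 77. Grey blocks under the barrel and the butt (y -62 to -48); free below the grip's middle and the trigger. Origin: on the bench; z up.
- squeeze (a point): Fixed on the air valve at x 5.5, y -15, z 60 mm of its frame (same axes): midway between the grip's back (x -16) and the outer face of the fully squeezed trigger (x 27). Fingers pointing down on either side and closing along the valve's x axis about this point squeeze the trigger towards the grip.
- trigger (a joint): Steel trigger strip 88 x 8 x 22 mm (z 49 to 71) on the grip's +x side, hinged about a vertical axis at its barrel end (x 23, y 38 mm of the valve). 0 = released, leaning out from the grip; 0.28 rad = fully squeezed, parallel to the grip. Springs back by itself. Grip plus trigger at the squeeze point: 60 mm released, 43 mm squeezed; the spring takes 4 N there, rising to 9 N.
- head: Indexing head, fixed: base plate 130 x 120 x 12 mm, round grey housing to z 42, a steel plate 108 mm in diameter with 15 dark notches, a plywood wheel blank 86 mm in diameter (top z 56) and a black bar knob. At the rim: a dark plunger block at x 66 to 106 (to z 60 mm) and a thin pointer post at x -61 (to z 51). Origin: on the bench on the rotation axis; z up.
- index (a joint): Turn of the index plate with its knob about the vertical axis, growing clockwise seen from above. It clicks into a stop every 24 degrees (0.419 rad). It starts in the stop at 0 and cannot turn back from there; the third stop is at 1.257 rad, and more follow. Leaving a stop takes about 0.17 N m; the torque then drops and pulls into the next stop.
- knob_grip (a point): On the rotation axis at mid height of the knob's grip, 82 mm above the bench. The knob is a black bar 52 mm long, 16 mm thick, z 58 to 102, on a hub 36 mm in diameter up to z 66. The point turns with it: x along the bar, y across its 16 mm (close the fingers along y), z up; at joint value 0 parallel to the head's frame. A white line on top marks the -x half.
- glue: Bystander: yellow glue bottle, 54 mm in diameter, 150 mm tall; origin under its centre.
- offcut: Bystander: plywood offcut 70 x 45 x 6 mm lying flat; origin under its centre.
- ply_box: Bystander: finger-jointed plywood box 60 x 60 x 60 mm; origin under its centre.
- tape: Bystander: cardboard ring, 90 mm in diameter, 24 mm high; origin under its centre.
- tub: Bystander: white open plastic tub, 80 mm in diameter, 100 mm tall; origin under its centre.
Mind the look-alikes: they are no part of the job. What is shaped like the head but red is not meant.

How it is judged:
On the way, in this order (a step that is already met when the one before it is completed fails the run):
1. the trigger is squeezed fully (value of joint trigger above 0.22 rad), for 0.2 s.
2. the trigger has sprung back (value of joint trigger below 0.04 rad), for 0.2 s.
3. the knob stands in the third stop, gripped (value of joint index between 1.1766 and 1.3366 rad and contact force between the fingers and head above 2 N and distance between the grasp point and knob_grip below 0.03 m), for 0.3 s.
At the end, for the whole second after the job is handed in: The index plate rests in the third stop (1.257 rad within 0.08), still held: the grasp point between the fingers within 30 mm of the middle of the knob and the fingers pressing on it with more than 2 N; the trigger is back out (below 0.04 rad) (all of step 3 and velocity of joint index between -0.1 and 0.1 rad/s and value of joint trigger below 0.04 rad); the arm keeps its last pose, push and grip.
It fails at once if the knob is turned past the third stop (value of joint index above 1.47 rad).
It fails at once if the knob is turned before the trigger is let go (value of joint index above 0.3 rad and value of joint trigger above 0.1 rad).
It fails at once if a bystander is moved more than 40 mm (distance of any of glue, offcut, ply_box, tape, tub from where it was at the start of the episode above 0.04 m).
It also fails if it takes over 54 s, if anything falls off the work surface, if the arm or the gripper's body presses on something with over 40 N, if the wrist force passes 120 N, or if a joint passes its speed limit or range.

## Robot

A 6-joint arm with a two-finger parallel gripper is mounted at the origin on the work surface. World frame = base frame: x ahead of the robot, y to its left, z up, the work surface at z = 0. Lengths are in m, angles in rad, forces in N, time in s.
With the tool pointing down it reaches from about 0.375 to 0.9 m from the base axis. Payload 3.1 kg.
Tool frame: the origin (TCP) lies at the very end of the fingers, on their centre line; the grasp point (between the pads) lies 19 mm behind it; x points along the fingers, y is the direction in which the jaws open and shut, and the axes are right-handed (so a half turn about x gives the same grasp; the last joint's range is limited). The gripper opens to 85 mm and grips with 20 to 120 N. Pads are 22 mm wide; open, the fingers measure 114 mm over their backs; the gripper's body (76 mm by 85 mm) begins 54 mm behind the grasp point. The pads swing forward as they close: fully open they stand 13 mm farther back than shut.
Start: joints at [-1.472, 0.527, 1.433, -0, 1.181, -0.178], TCP at [0.171, -0.601, 0.231] pointing down, gripper open.
Joint ranges: [-3.08, 3.08], [-0.75, 2.2], [0.22, 2.44], [-1.43, 4.57], [0, 2.65], [-2.85, 2.85]. Speed limits (rad/s): [2.79, 2.79, 3.14, 3.14, 3.14, 3.14].

## Interface

Orientations are given as a unit quaternion [w, x, y, z].
In Python, from plant import arm gives the robot as it stands.
- The arm moves only by the tool servo_tool, never from a script. Its argument "series" is one flat list of numbers, 7 for each row, row after row: the shift along the tool's x, y, z in mm, then the turn, a rotation vector about the tool's x, y, z in units of 6 degrees (1.0 is 6 degrees), then the opening, from -1 (shut) to 1 (fully open). A call has 1 to 5 rows; each row shifts and turns the pose as measured when the row begins, along the tool's axes as they then stand; what a row does not reach is not made up. A row lasts 1/12 s, in which the tool goes at most 41.7 mm and 7.16 degrees, less where a joint would pass 70% of its speed; a pose out of reach is approached as far as the arm can. A call is refused whole if a number of a shift passes 41.7 or a number of a turn 1, either way. A call with a gripper value outside its range is refused whole. The fingers move at their own pace and stop on an object; "force" is the grip in N (left out, the last holds). Time passes only in rows, so rows that do not move let the fingers close. It gives the time, the measured TCP pose, the force and the opening at its end, in the units of the state.
- arm.sense(): the state, without advancing time (a new reading comes with each control period).
- arm.snapshot(name): name is "side" or "top" or "wrist"; returns a dict with "img" (420x560x3 uint8, red, green, blue), "K" (3x3 intrinsics, pixels), "k1" (the pictures are not rectified: a ray, as slopes to the right and down, at radius r is drawn at 1 + k1 r^2 times it, then the intrinsics apply), "extrinsics" (4x4, takes a point from camera to world coordinates). Camera axes: x right, y down, z forward; pixel columns grow to the right and rows downward; lengths in m; the calibration is good to about 2 mm. A picture is of the moment at which its call begins. There is no depth.
- arm.sign_off(): hands the job in, once; it reports no verdict.
The state is a dict: "time_s": time; "joint_positions": joint angles; "qd": joint speeds; "effort": joint torques, N m; "eef_pos": TCP position; "tool_rot": TCP orientation; "force": force on the tool from outside, world axes, zero at the start; "torque": the same for the moment, N m; "gripper_width": opening from 0.0 (shut) to 1.0 (fully open).
Only numpy, scipy, OpenCV 4.12 (cv2) and the standard library are available. Lean on these libraries where they do the work, as an engineer would, in place of code of your own. Each camera call takes 0.05 s, during which the arm holds its last target. There are 200 camera calls.

## Working session

There is one attempt and no reset: what is moved stays moved. The work goes in short steps, Python scripts to look and compute and a tool call to move; the robot and the scene stay as the last step left them, time stands still between calls to the robot, and variables do not carry over. Pictures are saved under pics/ and viewed, about 8 in all and at most 12, crops included, and the job is handed in when it is done.

Besides the shell and the picture viewer there is one more tool, called as name(argument=value, ...), one argument or row to a line, values as JSON. servo_tool: Moves the arm, as the interface text tells. Its arguments: {"type":"object","properties":{"series":{"type":"array","items":{"type":"number"}},"force":{"type":"number"}},"required":["series"]}

```bash
mkdir -p pics; ls
cat > h.py <<'E'
import numpy as np, cv2, json
from plant import arm
from scipy.spatial.transform import Rotation as R
def snap(n,f):
    s=arm.snapshot(n); cv2.imwrite(f'pics/{f}.png',s['img'][:,:,::-1]); np.savez(f'pics/{f}.npz',**{k:np.array(v) for k,v in s.items()}); return s
def load(f): return np.load(f'pics/{f}.npz')
def proj(s,P):
    T=np.linalg.inv(s['extrinsics']); p=np.atleast_2d(P)@T[:3,:3].T+T[:3,3]; m=p[:,:2]/p[:,2:]
    m=m*(1+float(s['k1'])*(m**2).sum(1,keepdims=True)); K=s['K']; return m@K[:2,:2].T+K[:2,2]
def ray(s,uv,z):
    "pixel -> world point on plane z"
    K=s['K']; d=(np.array(uv,float)-K[:2,2])/[K[0,0],K[1,1]]; m=d.copy()
    for _ in range(20): m=d/(1+float(s['k1'])*(m@m))
    T=s['extrinsics']; v=T[:3,:3]@np.r_[m,1]; o=T[:3,3]; return o+v*(z-o[2])/v[2]
E
python3 - <<'E'
from h import *
for n in('top','side'):
    s=snap(n,n+'0'); print(n,s['K'],s['k1'],s['extrinsics'].round(3))
q=arm.sense(); print(q)
E
```

```text
pics
top [[451.3385026    0.         276.01446463]
 [  0.         451.3385026  216.85000777]
 [  0.           0.           1.        ]] -0.020060675720315158 [[ 0.014 -0.992  0.128  0.354]
 [-1.    -0.014 -0.003  0.088]
 [ 0.004 -0.128 -0.992  1.501]
 [ 0.     0.     0.     1.   ]]
side [[516.35572672   0.         275.61855521]
 [  0.         516.35572672 212.74027661]
 [  0.           0.           1.        ]] -0.12678625543988195 [[ 0.95  -0.225  0.215  0.098]
 [-0.311 -0.665  0.679 -1.286]
 [-0.01  -0.712 -0.702  1.461]
 [ 0.     0.     0.     1.   ]]
{'time_s': 0.1, 'joint_positions': array([-1.47247669e+00,  5.28366966e-01,  1.43380429e+00,  2.51509642e-05,
        1.18143570e+00, -1.78509121e-01]), 'qd': array([-0.0013568 , -0.00270419, -0.00166   , -0.00125612,  0.00079415,
        0.00118584]), 'effort': array([-2.29775414e-04, -4.43304956e+01, -1.78586197e+01, -3.25401224e-04,
        3.86677275e-03,  9.26124670e-06]), 'eef_pos': array([ 0.17077957, -0.60052056,  0.23042575]), 'tool_rot': array([ 0.09684686,  0.7003809 ,  0.09826939, -0.70030737]), 'force': array([0.63008401, 0.33809175, 0.10358716]), 'torque': array([ 0.02944495, -0.02860686, -0.01264716]), 'gripper_width': 1.00514476110989}
```

View pics/top0.png

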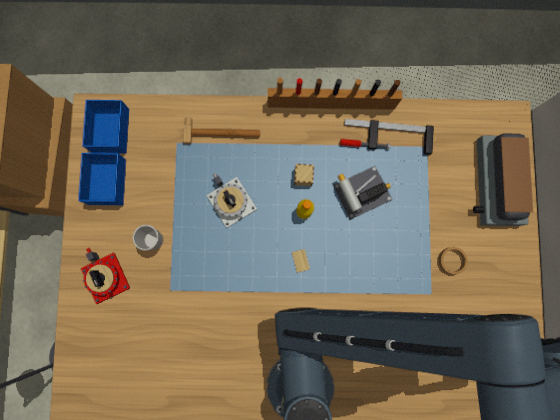

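View pics/side0.png

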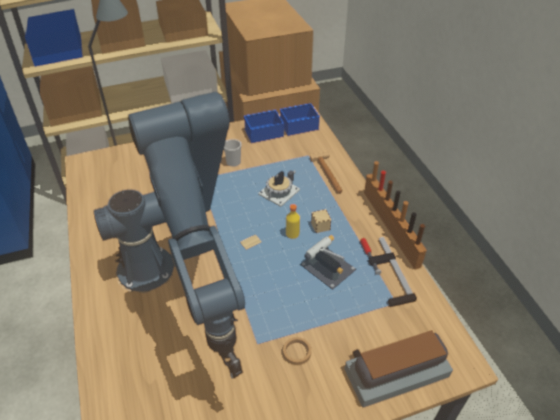

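Top view: two indexing heads, one with a white/grey base at (230,201) and a red one at (104,278). The non-red one is meant. The air valve is at (362,192), the glue bottle at (305,209), the box at (304,175) and the offcut at (300,261). I'll enlarge the head and the gun.

Run:
```python
from h import *
s=load('top0'); im=s['img'][:,:,::-1]
a=cv2.resize(im[165:235,195:265],(400,400),interpolation=cv2.INTER_CUBIC)
b=cv2.resize(im[157:227,325:395],(400,400),interpolation=cv2.INTER_CUBIC)
cv2.imwrite('pics/c0.png',np.hstack([a,b]))
for p,z in (((230,201),.056),((362,192),.006),((305,209),.15),((304,175),.06)): print(ray(s,p,z).round(3))
```

```text
[0.59  0.234 0.056]
[ 0.635 -0.204  0.006]
[ 0.553 -0.003  0.15 ]
[ 0.679 -0.005  0.06 ]
```

View pics/c0.png

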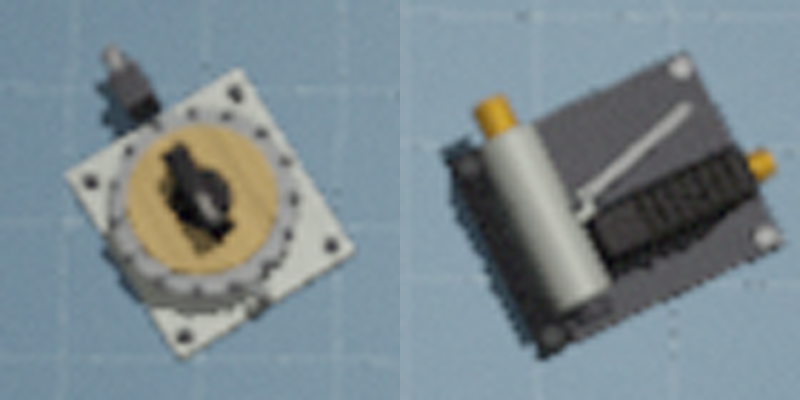

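```bash
cat >> h.py <<'E'
from scipy.optimize import least_squares
def W(p,L):
    c,s_=np.cos(p[2]),np.sin(p[2]); L=np.atleast_2d(L)
    return np.c_[p[0]+c*L[:,0]-s_*L[:,1],p[1]+s_*L[:,0]+c*L[:,1],L[:,2]]
def fit(views,p0):
    "views: list of (snap, local pts, pixels)"
    r=least_squares(lambda p:np.concatenate([(proj(s,W(p,L))-uv).ravel() for s,L,uv in views]),p0,loss='soft_l1')
    return r.x,r.fun.reshape(-1,2)
E
python3 - <<'E'
from h import *
s=load('top0'); k=400/70; cv=lambda a,o:(np.array(a,float)+.5)/k-.5+np.array(o)
G=np.array([[65,-80,6],[-65,-80,6],[-65,80,6],[65,80,6]])/1000
g=cv([(287,52),(385,245),(142,358),(45,148)],(325,157))
H=np.array([[60,-60,12],[-65,-60,12],[-65,60,12],[65,60,12]])/1000
H[0,0]=.065
h=cv([(240,68),(352,250),(182,358),(68,177)],(195,165))
pg,e=fit([(s,G,g)],[.63,-.2,.4]);print(pg,np.degrees(pg[2]),e.round(1))
ph,e=fit([(s,H,h)],[.59,.23,.6]);print(ph,np.degrees(ph[2]),e.round(1))
# check: knob line end, plunger; barrel ends
f=lambda p,L,o:((proj(s,W(p,np.array(L)/1000))-o)*k).round()
print('plunger mid,knob -x,+x',f(ph,[[86,0,60],[-26,0,102],[26,0,102]],[195,165]))
print('barrel ends, butt',f(pg,[[-28,55,77],[77,55,77],[0,-62,75],[16,-62,75]],[325-70,157]))
print(R.from_quat(arm.sense()['tool_rot'],scalar_first=True).as_matrix().round(3))
w=snap('wrist','w0');T=w['extrinsics'];q=arm.sense();Rt=R.from_quat(q['tool_rot'],scalar_first=True).as_matrix()
print('cam in tool',(Rt.T@T[:3,:3]).round(3),Rt.T@(T[:3,3]-q['eef_pos']),w['K'])
E
```

```text
[ 0.63635727 -0.20508372  0.43425117] 24.880759464812773 [[ 0.4 -0.6]
 [-0.   0.1]
 [-0.4 -0.4]
 [ 0.1  1.4]]
[0.59449797 0.23370092 0.58161565] 33.324122135878326 [[-0.2 -0.2]
 [ 0.8  0.2]
 [-0.   0.5]
 [-0.5 -0.4]]
plunger mid,knob -x,+x [[121.  71.]
 [218. 223.]
 [168. 145.]]
barrel ends, butt [[570. 260.]
 [491.  92.]
 [735. 132.]
 [723. 107.]]
[[-0.     0.273 -0.962]
 [ 0.002 -0.962 -0.273]
 [-1.    -0.002 -0.   ]]
cam in tool [[ 0.002 -0.262  0.965]
 [ 1.    -0.    -0.002]
 [ 0.001  0.965  0.262]] [-0.14352039 -0.00045821 -0.06642229] [[313.59594613   0.         279.7907251 ]
 [  0.         313.59594613 209.63299463]
 [  0.           0.           1.        ]]
```

```bash
cat >> h.py <<'E'
def plan(xyz,yaw,n=5,step=36.,grip=1,turn=.97):
    "next n rows towards TCP xyz (m), tool x down, tool y at yaw (deg)"
    q=arm.sense(); p=q['eef_pos'].copy(); Rm=R.from_quat(q['tool_rot'],scalar_first=True)
    c,s_=np.cos(np.radians(yaw)),np.sin(np.radians(yaw))
    Rg=R.from_matrix(np.array([[0,c,s_],[0,s_,-c],[-1,0,0]]))
    out=[]
    e0=(Rm.inv()*Rg).as_rotvec(); 
    print('t',q['time_s'],'p',p.round(4),'dist mm',(1e3*(np.array(xyz)-p)).round(1),'turn deg',np.degrees(e0).round(1),'F',q['force'].round(1),'w',round(q['gripper_width'],3))
    for i in range(n):
        d=np.array(xyz)-p; d*=min(1,step/1000/max(1e-9,np.linalg.norm(d)))
        v=(Rm.inv()*Rg).as_rotvec()/np.radians(6); v*=min(1,turn/max(1e-9,np.linalg.norm(v)))
        sh=np.round(Rm.inv().apply(d)*1000,1); v=np.round(v,2)
        out+= [*sh,*v,grip]; p=p+Rm.apply(sh/1000); Rm=Rm*R.from_rotvec(v*np.radians(6))
    print([float(x) for x in out])
E
python3 -c "
from h import *
plan([.63,-.224,.25],24.9)"
```

```text
t 0.15 p [ 0.1707 -0.6007  0.2305] dist mm [459.3 376.7  19.5] turn deg [-99.   -0.1   0.1] F [0.6 0.3 0.5] w 1.001
[-1.1, -14.3, -33.0, -0.97, -0.0, 0.0, 1.0, -1.1, -10.9, -34.3, -0.97, -0.0, 0.0, 1.0, -1.2, -7.4, -35.2, -0.97, -0.0, 0.0, 1.0, -1.1, -3.8, -35.8, -0.97, -0.0, 0.0, 1.0, -1.2, -0.1, -36.0, -0.97, -0.0, 0.0, 1.0]
```

servo_tool(
  series=[-1,-14,-33,-0.97,0,0,1,-1,-11,-34,-0.97,0,0,1,-1,-7,-35,-0.97,0,0,1,-1,-4,-36,-0.97,0,0,1,-1,0,-36,-0.97,0,0,1],
)

```text
time_s: 0.57
eef_pos: [0.3069, -0.489, 0.2329]
tool_rot: [-0.273, -0.651, -0.273, 0.653]
force: [-0.0, -0.1, -1.1]
gripper_width: 1.001
```

```bash
python3 -c "
from h import *
plan([.63,-.224,.25],24.9)"
```

```text
t 0.5667 p [ 0.3069 -0.489   0.2329] dist mm [323.1 265.   17.1] turn deg [-69.5   0.    0.2] F [-0.  -0.1 -1.1] w 1.001
[-1.6, 3.8, -35.8, -0.97, 0.0, 0.0, 1.0, -1.6, 7.4, -35.2, -0.97, 0.0, 0.0, 1.0, -1.6, 10.9, -34.3, -0.97, 0.0, 0.0, 1.0, -1.5, 14.4, -33.0, -0.97, 0.0, 0.0, 1.0, -1.6, 17.6, -31.3, -0.97, 0.0, 0.0, 1.0]
```

Tracking is good.

servo_tool(
  series=[-2,4,-36,-0.97,0,0,1,-2,7,-35,-0.97,0,0,1,-2,11,-34,-0.97,0,0,1,-2,14,-33,-0.97,0,0,1,-2,18,-31,-0.97,0,0,1],
)

```text
time_s: 0.98
eef_pos: [0.4494, -0.3664, 0.2413]
tool_rot: [-0.433, -0.557, -0.437, 0.558]
force: [0.5, -0.6, -0.3]
gripper_width: 0.998
```

```bash
python3 -c "
from h import *
plan([.63,-.224,.25],24.9)"
```

```text
t 0.9833 p [ 0.4494 -0.3664  0.2413] dist mm [180.6 142.4   8.7] turn deg [-39.   -0.2   0.3] F [ 0.5 -0.6 -0.3] w 0.998
[-1.4, 22.0, -28.5, -0.97, -0.01, 0.01, 1.0, -1.4, 24.8, -26.1, -0.97, -0.0, 0.01, 1.0, -1.4, 27.3, -23.5, -0.97, -0.01, 0.01, 1.0, -1.4, 29.5, -20.6, -0.97, -0.0, 0.0, 1.0, -1.4, 31.5, -17.4, -0.97, -0.01, 0.01, 1.0]
```

servo_tool(
  series=[-1,22,-28,-0.97,0,0,1,-1,25,-26,-0.97,0,0,1,-1,27,-23,-0.97,0,0,1,-1,29,-21,-0.97,0,0,1,-1,31,-17,-0.97,0,0,1],
)

```text
time_s: 1.4
eef_pos: [0.5937, -0.2467, 0.2451]
tool_rot: [0.564, 0.423, 0.57, -0.423]
force: [0.2, -1.0, -0.5]
gripper_width: 0.994
```

```bash
python3 -c "
from h import *
plan([.63,-.224,.25],24.9)"
```

```text
t 1.4 p [ 0.5937 -0.2467  0.2451] dist mm [36.3 22.7  4.9] turn deg [-8.3 -0.4  0.3] F [ 0.2 -1.  -0.5] w 0.994
[-4.2, 34.4, -9.6, -0.97, -0.05, 0.03, 1.0, -0.8, 7.0, -1.2, -0.42, -0.02, 0.02, 1.0, 0.0, 0.0, 0.0, 0.0, 0.0, -0.0, 1.0, 0.0, 0.0, 0.0, 0.0, 0.0, -0.0, 1.0, 0.0, 0.0, 0.0, 0.0, 0.0, -0.0, 1.0]
```

servo_tool(
  series=[-4,34,-10,-0.97,-0.05,0.03,1,-1,7,-1,-0.42,0,0,1,0,0,0,0,0,0,1,0,0,0,0,0,0,1],
)

```text
time_s: 1.73
eef_pos: [0.6361, -0.2146, 0.2482]
tool_rot: [0.599, 0.375, 0.601, -0.374]
force: [-0.4, -0.3, 0.4]
gripper_width: 1.004
```

```bash
python3 -c "
from h import *
plan([.63,-.224,.25],24.9,1); snap('wrist','w1')"
```

```text
t 1.7333 p [ 0.6361 -0.2146  0.2482] dist mm [-6.1 -9.4  1.8] turn deg [ 1.1 -0.2 -0. ] F [-0.4 -0.3  0.4] w 1.004
[-1.9, -9.6, 5.8, 0.19, -0.04, -0.0, 1.0]
```

View pics/w1.png

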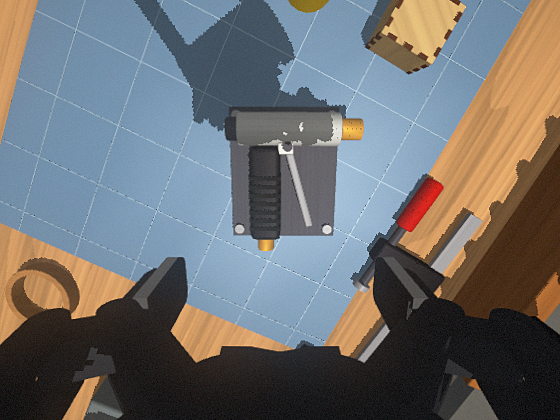

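Run:
```python
from h import *
s=load('w1');t=load('top0')
L=np.array([[-16,-62,75],[16,-62,75],[0,38,75],[47.3,-46.6,71],[77,55,60],[-28,55,60]])/1000
uv=np.array([[250.5,238],[279,238],[265,148],[309,226],[342,128],[226,128]])
pl=np.array([[-.065,-.08,.006],[.065,-.08,.006],[.065,.08,.006],[-.065,.08,.006]]);pu=np.array([[232,234],[334,236],[333,108],[232,108]])
def f(q):
    p=q[:3]; return np.r_[(proj(s,W(p,L))-uv).ravel(),(proj(s,W(p,pl+[q[3],q[4],0]))-pu).ravel()]
r=least_squares(f,[.62,-.213,.43,.019,0],loss='soft_l1');print(r.x,np.degrees(r.x[2]));print(r.fun.reshape(-1,2).round(1))
p=r.x[:3]
print('top view check barrel ends,butt',((proj(t,W(p,np.array([[-28,55,77],[77,55,77],[0,-62,75]])/1000))-[255,157])*5.714).round())
print('squeeze',W(p,[.0055,-.015,.06]), 'centre x=12',W(p,[.012,-.015,.041]))
```

```text
[ 0.61804932 -0.2121581   0.44600828  0.02023389 -0.00184499] 25.554392316598914
[[-0.4  1.9]
 [ 0.8  2.1]
 [-0.5 -2.8]
 [ 0.1 -0.5]
 [-2.   0.3]
 [11.9 -0.6]
 [ 1.1  1.5]
 [-1.3  0.2]
 [ 6.5 -0.1]
 [-2.9 -1.1]]
top view check barrel ends,butt [[584. 293.]
 [502. 125.]
 [748. 163.]]
squeeze [[ 0.62948181 -0.22331822  0.06      ]] centre x=12 [[ 0.63534595 -0.22051433  0.041     ]]
```

```bash
python3 -c "
from h import *
plan([.6353,-.2205,.10],25.5)"
```

```text
t 1.7833 p [ 0.6356 -0.2148  0.248 ] dist mm [  -0.3   -5.7 -148. ] turn deg [ 0.5 -0.3  0. ] F [0.7 0.5 0.4] w 1.002
[36.0, -0.7, 1.4, 0.08, -0.04, 0.0, 1.0, 36.0, -0.7, 1.2, 0.0, -0.0, 0.0, 1.0, 36.0, -0.7, 1.2, 0.0, -0.0, 0.0, 1.0, 36.0, -0.6, 1.3, 0.0, -0.0, 0.0, 1.0, 4.0, -0.1, 0.1, 0.0, -0.0, 0.0, 1.0]
```

servo_tool(
  series=[36,-0.7,1.4,0.08,-0.04,0,1,36,-0.7,1.2,0,0,0,1,36,-0.7,1.2,0,0,0,1,28,-0.6,1.2,0,0,0,1,0,0,0,0,0,0,1],
)

```text
time_s: 2.2
eef_pos: [0.6331, -0.2278, 0.1121]
tool_rot: [0.598, 0.381, 0.593, -0.382]
force: [-0.1, 0.3, -1.0]
gripper_width: 0.999
```

```bash
python3 -c "
from h import *
plan([.6353,-.2205,.041],25.5,5,15); snap('wrist','w2')"
```

```text
t 2.2 p [ 0.6331 -0.2278  0.1121] dist mm [  2.2   7.3 -71.1] turn deg [-0.7  0.4 -0.2] F [-0.1  0.3 -1. ] w 0.999
[14.9, 1.0, -1.3, -0.12, 0.07, -0.03, 1.0, 14.9, 1.1, -1.2, -0.0, 0.0, 0.0, 1.0, 14.9, 1.1, -1.2, -0.0, 0.0, 0.0, 1.0, 14.9, 1.1, -1.2, -0.0, 0.0, 0.0, 1.0, 11.5, 0.8, -0.9, -0.0, 0.0, 0.0, 1.0]
```

View pics/w2.png

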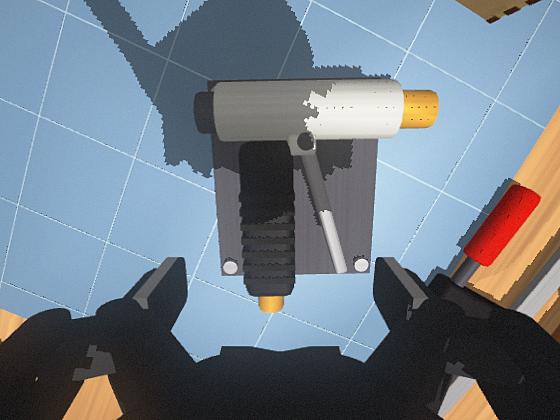

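The grip (x 243–295) and the trigger tip (340,270) lie between the fingertips (187 to 375), and the barrel is well clear. I'll descend slowly.

servo_tool(
  series=[10,3,-4,-0.12,0.07,-0.03,1,12,2,-2,0,0,0,1,12,1,-1,0,0,0,1,12,1,0,0,0,0,1,0,0,0,0,0,0,1],
)

```text
time_s: 2.67
eef_pos: [0.641, -0.2228, 0.0722]
tool_rot: [0.602, 0.379, 0.592, -0.378]
force: [0.2, 1.3, -1.0]
gripper_width: 0.998
```

```bash
python3 -c "
from h import *
plan([.6353,-.2205,.041],25.5,3,12)"
```

```text
t 2.6667 p [ 0.641  -0.2228  0.0722] dist mm [ -5.7   2.3 -31.2] turn deg [-0.2  0.7 -0.5] F [ 0.2  1.3 -1. ] w 0.998
[11.7, -1.7, -1.8, -0.04, 0.11, -0.08, 1.0, 11.8, -1.5, -1.7, 0.0, 0.0, 0.0, 1.0, 7.7, -1.1, -1.2, 0.0, 0.0, 0.0, 1.0]
```

servo_tool(
  series=[10,-2,-2,0,0.11,-0.08,1,10,-1.5,-2,0,0,0,1,9,-1,-1,0,0,0,1,0,0,0,0,0,0,1],
)

```text
time_s: 3.0
eef_pos: [0.6357, -0.22, 0.0414]
tool_rot: [0.598, 0.378, 0.597, -0.378]
force: [0.1, 0.3, -0.2]
gripper_width: 1.003
```

```bash
python3 -c "
from h import *
plan([.6295,-.2233,.041],25.5,3,6,grip=-1)"
```

```text
t 3.0 p [ 0.6357 -0.22    0.0414] dist mm [-6.2 -3.3 -0.4] turn deg [-0.2  0.1 -0. ] F [ 0.1  0.3 -0.2] w 1.003
[0.4, -6.0, 0.3, -0.03, 0.01, -0.01, -1.0, 0.0, -1.0, 0.1, 0.0, 0.0, 0.0, -1.0, 0.0, 0.0, -0.0, 0.0, 0.0, 0.0, -1.0]
```

servo_tool(
  series=[0,-3,0,0,0,0,0.5,0,-3,0,0,0,0,-1,0,-1,0,0,0,0,-1,0,0,0,0,0,0,-1,0,0,0,0,0,0,-1],
  force=40,
)

```text
time_s: 3.42
eef_pos: [0.6292, -0.2244, 0.0434]
tool_rot: [0.599, 0.377, 0.596, -0.378]
force: [8.4, 4.3, -13.6]
gripper_width: 0.494
```

servo_tool(
  series=[0,0,0,0,0,0,-1,0,0,0,0,0,0,-1,0,0,0,0,0,0,-1,0,0,0,0,0,0,-1],
)

```text
time_s: 3.75
eef_pos: [0.6293, -0.2244, 0.0434]
tool_rot: [0.6, 0.377, 0.596, -0.378]
force: [0.6, 1.0, -0.8]
gripper_width: 0.494
```

```bash
python3 -c "
from h import *
snap('wrist','w3'); plan([.6353,-.2205,.041],25.5,1)"
```

```text
t 3.8 p [ 0.6293 -0.2243  0.0434] dist mm [ 6.   3.8 -2.4] turn deg [-0.   0.3 -0.1] F [ 1.2  0.1 -2.1] w 0.493
[2.4, 7.1, -0.9, -0.01, 0.04, -0.02, 1.0]
```

View pics/w3.png

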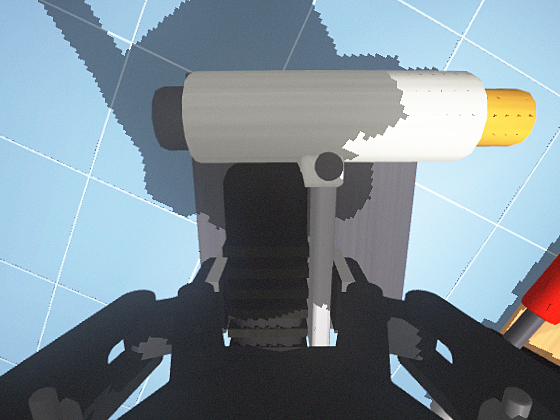

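The trigger (x 310–335) now lies parallel to the grip, and the fingers are on both sides. It is fully squeezed (width 42 mm, held over 0.3 s). Next I release, shifting back toward +x as the fingers open.

servo_tool(
  series=[0,0,0,0,0,0,1,0,2,0,0,0,0,1,0,3,0,0,0,0,1,0,2,0,0,0,0,1,0,0,0,0,0,0,1],
)

```text
time_s: 4.22
eef_pos: [0.6366, -0.2198, 0.0435]
tool_rot: [0.599, 0.377, 0.596, -0.378]
force: [0.7, -0.4, -0.7]
gripper_width: 0.998
```

servo_tool(
  series=[-5,0,0,0,0,0,1,-15,0,0,0,0,0,1,-20,0,0,0,0,0,1,-25,0,0,0,0,0,1,-30,0,0,0,0,0,1],
)

```text
time_s: 4.63
eef_pos: [0.6304, -0.2191, 0.1355]
tool_rot: [0.593, 0.376, 0.603, -0.379]
force: [-0.1, -0.2, 0.7]
gripper_width: 1.001
```

servo_tool(
  series=[-32,0,0,0,0,0,1,-32,0,0,0,0,0,1,-32,0,0,0,0,0,1,-20,0,0,0,0,0,1,0,0,0,0,0,0,1],
)

```text
time_s: 5.05
eef_pos: [0.6323, -0.2227, 0.2672]
tool_rot: [0.597, 0.376, 0.598, -0.381]
force: [0.8, -0.0, 0.3]
gripper_width: 0.997
```

Run:
```python
from h import *
s=snap('wrist','w4');cv2.imwrite('pics/w4c.png',s['img'][60:300,160:440,::-1])
plan([.5945,.2337,.26],115,5,40)
```

```text
t 5.1 p [ 0.6318 -0.2224  0.2656] dist mm [-37.3 456.1  -5.6] turn deg [-89.7  -0.3   0.4] F [ 0.8 -0.4  0.5] w 0.999
[0.3, 14.1, -37.4, -0.97, -0.0, 0.0, 1.0, 0.3, 17.8, -35.8, -0.97, -0.0, 0.0, 1.0, 0.3, 21.3, -33.8, -0.97, -0.0, 0.0, 1.0, 0.3, 24.7, -31.5, -0.97, -0.0, 0.0, 1.0, 0.3, 27.7, -28.8, -0.97, -0.01, 0.0, 1.0]
```

View pics/w4c.png

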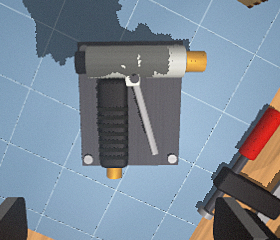

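The trigger has sprung back out (tip at crop (155,153), as before). On to the head.

servo_tool(
  series=[0,14,-37,-0.97,0,0,1,0,18,-36,-0.97,0,0,1,0,21,-34,-0.97,0,0,1,0,25,-31,-0.97,0,0,1,0,28,-29,-0.97,0,0,1],
)

```text
time_s: 5.52
eef_pos: [0.6117, -0.0284, 0.2579]
tool_rot: [0.67, 0.21, 0.677, -0.219]
force: [1.0, 0.0, 0.1]
gripper_width: 1.004
```

```bash
python3 -c "
from h import *
plan([.5945,.2337,.26],123,5,40)"
```

```text
t 5.5167 p [ 0.6117 -0.0284  0.2579] dist mm [-17.2 262.1   2.1] turn deg [-68.3  -0.8   0.5] F [1.  0.  0.1] w 1.004
[-0.6, 31.0, -25.2, -0.97, -0.01, 0.01, 1.0, -0.6, 33.4, -22.0, -0.97, -0.01, 0.01, 1.0, -0.6, 35.5, -18.4, -0.97, -0.01, 0.01, 1.0, -0.6, 37.2, -14.8, -0.97, -0.01, 0.01, 1.0, -0.6, 38.5, -10.9, -0.97, -0.01, 0.01, 1.0]
```

servo_tool(
  series=[-1,31,-25,-0.97,0,0,1,-1,33,-22,-0.97,0,0,1,-1,35,-18,-0.97,0,0,1,-1,37,-15,-0.97,0,0,1,-1,38,-11,-0.97,0,0,1],
)

```text
time_s: 5.93
eef_pos: [0.5874, 0.1769, 0.2517]
tool_rot: [0.695, 0.026, 0.718, -0.034]
force: [0.3, 0.0, 0.4]
gripper_width: 0.995
```

```bash
python3 -c "
from h import *
plan([.5945,.2337,.26],123,5,30)"
```

```text
t 5.9333 p [0.5874 0.1769 0.2517] dist mm [ 7.1 56.8  8.3] turn deg [-37.9  -2.    0.1] F [0.3 0.  0.4] w 0.995
[-4.7, 29.6, 1.0, -0.97, -0.05, 0.0, 1.0, -4.3, 27.3, 3.8, -0.97, -0.05, 0.0, 1.0, -0.0, -0.0, -0.0, -0.97, -0.05, 0.0, 1.0, -0.0, -0.0, -0.0, -0.97, -0.05, 0.0, 1.0, -0.0, -0.0, -0.1, -0.97, -0.06, 0.0, 1.0]
```

servo_tool(
  series=[-4,22,1,-0.97,-0.05,0,1,-3,18,3,-0.97,-0.05,0,1,-1,8,3,-0.97,-0.05,0,1,0,0,0,-0.97,-0.05,0,1,0,0,0,-0.97,-0.05,0,1],
)

```text
time_s: 6.35
eef_pos: [0.5856, 0.2368, 0.2487]
tool_rot: [0.679, -0.162, 0.698, 0.161]
force: [-0.8, -0.0, -0.4]
gripper_width: 1.001
```

servo_tool(
  series=[0,0,0,-0.95,0,0,1,0,0,0,0,0,0,1],
)

```text
time_s: 6.52
eef_pos: [0.5826, 0.2369, 0.2445]
tool_rot: [0.666, -0.198, 0.691, 0.199]
force: [1.1, 1.0, 0.1]
gripper_width: 1.006
```

```bash
python3 -c "
from h import *
snap('wrist','w5');plan([.5945,.2337,.26],123,1,30)
s=load('w5');print(proj(s,W([.5945,.2337,.5816],np.array([[26,0,102],[-26,0,102],[65,60,12],[86,0,60]])/1000)).round())"
```

```text
t 6.5667 p [0.5823 0.2367 0.2442] dist mm [12.2 -3.  15.8] turn deg [-0.6 -2.  -0.7] F [ 0.3  0.1 -0. ] w 1.005
[-16.2, -8.9, 8.1, -0.1, -0.33, -0.11, 1.0]
[[268. 237.]
 [267. 184.]
 [318. 243.]
 [270. 276.]]
```

View pics/w5.png

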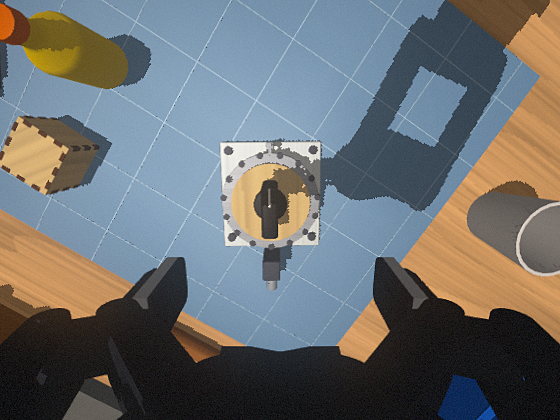

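This is the white-based head: base corners at (222,141), (320,141), (320,245) and (221,246), knob ends at (268,181) with the white line and (270,239). The plunger is toward the bottom of the image, so +x is there as expected.

Run:
```python
from h import *
s=load('w5')
L=np.array([[26,0,102],[-26,0,102],[65,60,12],[65,-60,12],[-65,60,12],[-65,-60,12]])/1000
uv=np.array([[270,239],[268.5,181],[320,245],[221,246],[320,141],[222,141]])
p,e=fit([(s,L,uv)],[.594,.234,.58]);print(p,np.degrees(p[2]),e.round(1))
p2,e=fit([(s,L[2:],uv[2:])],[.594,.234,.58]);print(p2,np.degrees(p2[2]),e.round(1))
plan([p[0],p[1],.14],np.degrees(p[2])+90,5,25)
```

```text
[0.59487912 0.23566644 0.57085616] 32.70764853847153 [[-0.4 -0.4]
 [ 0.5  4.3]
 [-1.7 -0.2]
 [ 3.2 -0.5]
 [ 1.  -0.3]
 [-2.6  0. ]]
[0.59495912 0.23609007 0.56904499] 32.60387630195753 [[-1.6  0.1]
 [ 3.3 -0.4]
 [ 1.4  0. ]
 [-2.2  0.2]]
t 6.5667 p [0.5823 0.2367 0.2442] dist mm [  12.5   -1.  -104.2] turn deg [-0.3 -2.  -0.6] F [ 0.3  0.1 -0. ] w 1.005
[24.7, -2.1, 3.3, -0.05, -0.33, -0.11, 1.0, 24.8, -1.8, 2.4, -0.0, -0.0, 0.0, 1.0, 24.8, -1.8, 2.4, -0.0, -0.0, 0.0, 1.0, 24.8, -1.8, 2.3, -0.0, -0.0, 0.0, 1.0, 5.0, -0.4, 0.5, -0.0, -0.0, 0.0, 1.0]
```

servo_tool(
  series=[24,-3,4,-0.05,-0.33,-0.11,1,24,-2,3,0,0,0,1,24,-2,2,0,0,0,1,24,-1,2,0,0,0,1,0,0,0,0,0,0,1],
)

```text
time_s: 6.98
eef_pos: [0.5949, 0.2338, 0.143]
tool_rot: [0.68, -0.194, 0.68, 0.193]
force: [-1.2, -0.1, -0.9]
gripper_width: 0.997
```

```bash
python3 -c "
from h import *
plan([.5949,.2358,.071],122.9,5,18)"
```

```text
t 6.9833 p [0.5949 0.2338 0.143 ] dist mm [  0.   2. -72.] turn deg [-1.1 -0.   0.1] F [-1.2 -0.1 -0.9] w 0.997
[18.0, 0.4, 0.3, -0.19, -0.01, 0.01, 1.0, 18.0, 0.4, 0.3, 0.0, 0.0, 0.0, 1.0, 18.0, 0.5, 0.3, 0.0, 0.0, 0.0, 1.0, 18.0, 0.4, 0.2, 0.0, 0.0, 0.0, 1.0, 0.0, 0.0, 0.0, 0.0, 0.0, 0.0, 1.0]
```

servo_tool(
  series=[18,0.5,0.3,-0.19,0,0,1,18,0.5,0.3,0,0,0,1,18,0.5,0.3,0,0,0,1,14,0.4,0.2,0,0,0,1,0,0,0,0,0,0,1],
)

```text
time_s: 7.4
eef_pos: [0.5949, 0.2342, 0.0735]
tool_rot: [0.678, -0.197, 0.68, 0.196]
force: [0.0, 0.2, -0.2]
gripper_width: 1.0
```

```bash
python3 -c "
from h import *
plan([.5949,.2358,.071],122.9,2,8)"
```

```text
t 7.4 p [0.5949 0.2342 0.0735] dist mm [ 0.   1.6 -2.5] turn deg [-0.6 -0.2  0.1] F [ 0.   0.2 -0.2] w 1.0
[2.5, 1.4, 0.9, -0.11, -0.03, 0.01, 1.0, 0.0, -0.0, 0.0, 0.0, 0.0, -0.0, 1.0]
```

servo_tool(
  series=[1,1.4,0.9,-0.11,0,0,0,0,0,0,0,0,0,-1,0,0,0,0,0,0,-1,0,0,0,0,0,0,-1,0,0,0,0,0,0,-1],
  force=60,
)

```text
time_s: 7.82
eef_pos: [0.5972, 0.236, 0.077]
tool_rot: [0.679, -0.2, 0.677, 0.199]
force: [0.1, 0.2, 0.4]
gripper_width: 0.302
```

servo_tool(
  series=[0,0,0,0,0,0,-1,0,0,0,0,0,0,-1,0,0,0,0,0,0,-1,0,0,0,0,0,0,-1],
)

```text
time_s: 8.15
eef_pos: [0.5975, 0.2362, 0.0779]
tool_rot: [0.68, -0.2, 0.677, 0.199]
force: [0.7, -0.2, -0.2]
gripper_width: 0.174
```

```bash
python3 -c "
from h import *
plan([.5949,.2358,.073],122.9,1,8,-1); print(arm.sense()['torque'])"
```

```text
t 8.15 p [0.5975 0.2362 0.0779] dist mm [-2.6 -0.4 -4.9] turn deg [-0.1  0.2  0.2] F [ 0.7 -0.2 -0.2] w 0.174
[4.9, 1.1, -2.4, -0.02, 0.03, 0.03, -1.0]
[ 0.00693589 -0.01730479  0.10960497]
```

The grip is a little high (grasp point z 0.097). I'll re-seat it about 6 mm lower before turning.

servo_tool(
  series=[0,0,0,0,0,0,0,0,0,0,0,0,0,0,5,1,-2,0,0,0,0,4,0,0,0,0,0,-1,1,0,0,0,0,0,-1],
)

```text
time_s: 8.57
eef_pos: [0.5959, 0.2361, 0.0684]
tool_rot: [0.681, -0.2, 0.676, 0.199]
force: [0.4, -0.0, 0.1]
gripper_width: 0.226
```

servo_tool(
  series=[0,0,0,0,0,0,-1,0,0,0,0,0,0,-1,0,0,0,0,0,0,-1,0,0,0,0,0,0,-1],
)

```text
time_s: 8.9
eef_pos: [0.5962, 0.2354, 0.0685]
tool_rot: [0.681, -0.2, 0.676, 0.198]
force: [1.7, -0.5, 2.4]
gripper_width: 0.178
```

```bash
python3 -c "
from h import *
plan([.5949,.2358,.072],122.9,1,8,-1); q=arm.sense();print(q['torque'],q['joint_positions'])"
```

```text
t 8.9 p [0.5962 0.2354 0.0685] dist mm [-1.3  0.4  3.5] turn deg [-0.2  0.3  0.3] F [ 1.7 -0.5  2.4] w 0.178
[-3.5, 1.0, -0.9, -0.03, 0.05, 0.04, -1.0]
[0.07677197 0.10475018 0.08289878] [ 0.20305794  0.75198058  1.5135229  -0.00299586  0.86962255 -1.93728287]
```

servo_tool(
  series=[0,0,0,0.6,0,0,-1,0,0,0,0.6,0,0,-1,0,0,0,0.6,0,0,-1,0,0,0,0.6,0,0,-1,0,0,0,0.6,0,0,-1],
)

```text
time_s: 9.32
eef_pos: [0.5963, 0.2351, 0.0685]
tool_rot: [0.704, -0.087, 0.699, 0.085]
force: [-0.2, -1.4, 2.9]
gripper_width: 0.176
```

```bash
cat >> h.py <<'E'
def st(): 
    q=arm.sense();plan([.5955,.2356,.0685],122.7-72,2,8,-1);print('tau_z',q['torque'].round(3))
E
python3 -c "
from h import *
st()"
```

```text
t 9.3167 p [0.5963 0.2351 0.0685] dist mm [-0.8  0.5 -0. ] turn deg [53.3  0.4 -0. ] F [-0.2 -1.4  2.9] w 0.176
[-0.0, 0.7, -0.7, 0.97, 0.01, -0.0, -1.0, -0.0, -0.0, 0.0, 0.97, 0.01, 0.0, -1.0]
tau_z [-0.029  0.081 -0.08 ]
```

Turned 18.7°. Continuing.

servo_tool(
  series=[0,0,0,0.7,0,0,-1,0,0,0,0.7,0,0,-1,0,0,0,0.7,0,0,-1,0,0,0,0.7,0,0,-1,0,0,0,0.7,0,0,-1],
)

```text
time_s: 9.73
eef_pos: [0.5963, 0.2348, 0.0685]
tool_rot: [0.708, 0.049, 0.703, -0.05]
force: [-0.5, -1.0, 1.9]
gripper_width: 0.178
```

```bash
python3 -c "
from h import *
st()"
```

```text
t 9.7333 p [0.5963 0.2348 0.0685] dist mm [-0.8  0.8 -0. ] turn deg [31.3  0.4 -0. ] F [-0.5 -1.   1.9] w 0.178
[-0.0, 0.7, -1.0, 0.97, 0.01, -0.0, -1.0, -0.0, 0.0, 0.0, 0.97, 0.01, -0.0, -1.0]
tau_z [-0.139  0.103 -0.066]
```

servo_tool(
  series=[0,0,0,0.7,0,0,-1,0,0,0,0.7,0,0,-1,0,0,0,0.7,0,0,-1,0,0,0,0.7,0,0,-1,0,0,0,0.6,0,0,-1],
)

```text
time_s: 10.15
eef_pos: [0.5962, 0.2345, 0.0685]
tool_rot: [0.687, 0.179, 0.681, -0.18]
force: [0.1, -0.9, 2.0]
gripper_width: 0.179
```

```bash
python3 -c "
from h import *
st()"
```

```text
t 10.15 p [0.5962 0.2345 0.0685] dist mm [-0.7  1.1 -0. ] turn deg [ 9.9  0.4 -0. ] F [ 0.1 -0.9  2. ] w 0.179
[0.0, 0.6, -1.2, 0.97, 0.04, -0.0, -1.0, 0.0, 0.0, -0.0, 0.68, 0.03, -0.01, -1.0]
tau_z [-0.099  0.11  -0.046]
```

servo_tool(
  series=[0,0,0,0.6,0,0,-1,0,0,0,0.5,0,0,-1,0,0,0,0.4,0,0,-1,0,0,0,0,0,0,-1],
)

```text
time_s: 10.48
eef_pos: [0.5962, 0.2343, 0.0685]
tool_rot: [0.669, 0.236, 0.664, -0.237]
force: [0.0, -0.6, 1.1]
gripper_width: 0.176
```

Run:
```python
from h import *
st(); s=snap('wrist','w6');cv2.imwrite('pics/w6.png',s['img'][:,:,::-1])
```

```text
t 10.4833 p [0.5962 0.2343 0.0685] dist mm [-0.7  1.3 -0. ] turn deg [ 0.3  0.4 -0. ] F [ 0.  -0.6  1.1] w 0.176
[-0.0, 0.6, -1.3, 0.04, 0.07, -0.01, -1.0, -0.0, -0.0, -0.0, 0.0, 0.0, 0.0, -1.0]
tau_z [-0.05   0.028 -0.017]
```

View pics/w6.png

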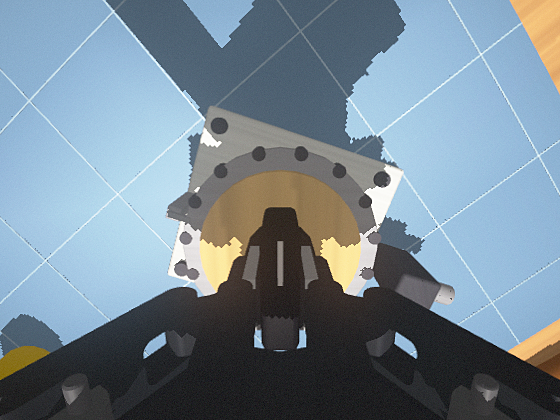

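The knob is gripped. The base edge (210,107) to (402,168) slopes about 17.6°, so the tool has turned 72° relative to the base. The residual torque is near zero, so it sits in the stop. I'll hold briefly, then hand in.

servo_tool(
  series=[0,0,0,0,0,0,-1,0,0,0,0,0,0,-1,0,0,0,0,0,0,-1,0,0,0,0,0,0,-1,0,0,0,0,0,0,-1],
)

```text
time_s: 10.95
eef_pos: [0.5962, 0.2343, 0.0685]
tool_rot: [0.669, 0.234, 0.664, -0.236]
force: [1.0, -0.7, 1.6]
gripper_width: 0.173
```

```bash
python3 -c "
from h import *
st();print(arm.sign_off());st()"
```

```text
t 10.95 p [0.5962 0.2343 0.0685] dist mm [-0.7  1.3 -0. ] turn deg [ 0.5  0.4 -0. ] F [ 1.  -0.7  1.6] w 0.173
[0.0, 0.6, -1.3, 0.08, 0.07, -0.01, -1.0, 0.0, -0.0, 0.0, -0.0, 0.0, 0.0, -1.0]
tau_z [-0.086  0.104 -0.089]
the job is handed in; nothing more can be done
None
the job is handed in; nothing more can be done
```

I squeezed the air valve's trigger fully and let it spring back. I then turned the white-based indexing head's knob 72° clockwise to the third stop and handed the job in still gripping it, at about 11 s of the 54 s. The joint values themselves aren't readable, so the checks below come from the tool pose, the gripper opening and the pictures.

- **Trigger:** the opening was 42 mm when closed (43 mm expected), held for at least 0.3 s, and the picture showed the trigger parallel to the grip. After release the picture showed it leaning out as at the start.
- **Knob:** the tool had turned 71.5° from where it gripped (target 72°, allowed about ±4.6°). The last picture agreed: the head's base edge sloped 17.6° where 18° was expected.
- **Grip at the end:** the grip force was set to 60 N. The opening was 14.7 mm on the 16 mm bar; the trigger opening also read about 1 mm low. The grasp point is about 6 mm from the middle of the knob.
- **Bystanders:** the tool stayed above or clear of them on every move, but I did not photograph them all afterwards.
- **Corrections and disagreements:**
  - My first grip on the knob sat too high, so I re-gripped it about 9 mm lower before turning.
  - Some base corners of the head and one barrel end of the valve fitted the stated sizes only roughly, by 2–12 pixels. The other points fitted to within about 4 pixels.

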